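Stack a watch's parts dishes on the stand and close them

TASK

Put away this watch's parts in order: stack the dishes on the ivory stand, white at the bottom, then red, then blue, then yellow, one after another from the bottom up and each seated fully in the one below, and close the top dish with the black lid. Keep the dishes upright so nothing spills, and leave the green dish, the loupe, the watch and the movement holder where they are.

Things in the scene. Friction and masses are not known exactly. Their poses are not given: they have to be found in the camera images.
- stand: Ivory round stand fixed to the bench, 72 mm across at its flared base, 54 mm at the top, 32 mm high; dark-bottomed round socket in its top 48 mm across, 10 mm deep. Origin: centre of its underside, z up. A dish seated in it has its origin 26 mm above the stand's origin (foot in the socket, shoulder on the rim).
- dish_white: White: holds a blue watch dial and steel hands. Open round dish, 54 mm across, 28 mm high, 60 g, mouth 48 mm (contents fixed). z 0 to 6 mm: tapered foot, 41 to 45 mm across; z 6 to 28 mm: straight 54 mm wall to grip. Seated (foot in the mouth below, shoulder on its rim) its origin is 22 mm above that of the dish below. Origin: centre of the underside, z up. Starts on the bench.
- dish_red: Red: holds a steel wheel and a steel bridge. Open round dish, 54 mm across, 28 mm high, 60 g, mouth 48 mm (contents fixed). z 0 to 6 mm: tapered foot, 41 to 45 mm across; z 6 to 28 mm: straight 54 mm wall to grip. Seated (foot in the mouth below, shoulder on its rim) its origin is 22 mm above that of the dish below. Origin: centre of the underside, z up. Starts on the bench.
- dish_blue: Blue: holds three small brass wheels. Open round dish, 54 mm across, 28 mm high, 60 g, mouth 48 mm (contents fixed). z 0 to 6 mm: tapered foot, 41 to 45 mm across; z 6 to 28 mm: straight 54 mm wall to grip. Seated (foot in the mouth below, shoulder on its rim) its origin is 22 mm above that of the dish below. Origin: centre of the underside, z up. Starts on the bench.
- dish_yellow: Yellow: holds a steel mainspring barrel. Open round dish, 54 mm across, 28 mm high, 60 g, mouth 48 mm (contents fixed). z 0 to 6 mm: tapered foot, 41 to 45 mm across; z 6 to 28 mm: straight 54 mm wall to grip. Seated (foot in the mouth below, shoulder on its rim) its origin is 22 mm above that of the dish below. Origin: centre of the underside, z up. Starts on the bench.
- lid: Black round lid with a brass knob, 60 g: tapered foot (6 mm high, 41 to 45 mm across), then a disc 54 mm across from z = 6 to 12 mm, then an upright knob 18 mm across from z = 12 to 32 mm to grip. Closed on a dish, its origin is 22 mm above that dish's origin. Origin: centre of the underside, z up. Starts on the bench.
- dish_green: Green dish of the same shape and size as the others (54 mm across, 28 mm high), of another job: not to be moved. Origin: centre of the underside, z up. Starts on the bench.
- loupe: Black eyepiece loupe standing on its wide end, 38 mm across, 32 mm high, loose: not to be moved. Origin: centre of its underside.
- watch_case: Steel watch with white dial lying flat, 40 mm across, 50 mm over the lugs (along its x), 10 mm high, loose: not to be moved. Origin: centre of its underside.
- holder: Small aluminium two-jaw movement holder with a brass disc on it, 46 x 36 mm, 15 mm high, loose: not to be moved. Origin: centre of its underside.

How it is judged:
On the way, in this order (a step that is already met when the one before it is completed fails the run):
1. the white dish sits in the ivory stand (horizontal distance between dish_white and stand below 0.005 m and z of dish_white in the frame of stand between 0.023 and 0.029 m and angle between dish_white's own z axis and vertical below 0.08 rad), for 0.2 s.
2. the red dish sits in the white dish (horizontal distance between dish_red and dish_white below 0.005 m and z of dish_red in the frame of dish_white between 0.019 and 0.025 m and angle between dish_red's own z axis and vertical below 0.08 rad), for 0.2 s.
3. the blue dish sits in the red dish (horizontal distance between dish_blue and dish_red below 0.005 m and z of dish_blue in the frame of dish_red between 0.019 and 0.025 m and angle between dish_blue's own z axis and vertical below 0.08 rad), for 0.2 s.
4. the yellow dish sits in the blue dish (horizontal distance between dish_yellow and dish_blue below 0.005 m and z of dish_yellow in the frame of dish_blue between 0.019 and 0.025 m and angle between dish_yellow's own z axis and vertical below 0.08 rad), for 0.2 s.
5. the black lid sits in the yellow dish (horizontal distance between lid and dish_yellow below 0.005 m and z of lid in the frame of dish_yellow between 0.019 and 0.025 m and angle between lid's own z axis and vertical below 0.08 rad), for 0.2 s.
At the end, for the whole second after the job is handed in: White dish in the stand, red in white, blue in red, yellow in blue, the lid on yellow: each centred within 5 mm on the one below, fully seated (height within 3 mm), level within 4.5 degrees, at rest and released (all of step 1 and all of step 2 and all of step 3 and all of step 4 and all of step 5 and linear speed of each of dish_white, dish_red, dish_blue, dish_yellow, lid below 0.02 m/s and angular speed of each of dish_white, dish_red, dish_blue, dish_yellow, lid below 0.2 rad/s); the robot touches nothing.
It fails at once if the green dish is shifted (more than 25 mm) (distance of dish_green from where it was at the start of the episode above 0.025 m).
It fails at once if the loupe is shifted (more than 25 mm) (distance of loupe from where it was at the start of the episode above 0.025 m).
It fails at once if the watch is shifted (more than 25 mm) (distance of watch_case from where it was at the start of the episode above 0.025 m).
It fails at once if the movement holder is shifted (more than 25 mm) (distance of holder from where it was at the start of the episode above 0.025 m).
It fails at once if a parts dish is tipped (more than 35 degrees), spilling its parts (angle between any of dish_white, dish_red, dish_blue, dish_yellow's own z axis and vertical above 0.61 rad).
It also fails if it takes over 128 s, if anything falls off the work surface, if the arm or the gripper's body presses on something with over 40 N, if the wrist force passes 120 N, or if a joint passes its speed limit or range.

ROBOT

A 6-joint arm with a two-finger parallel gripper is mounted at the origin on the work surface. World frame = base frame: x ahead of the robot, y to its left, z up, the work surface at z = 0. Lengths are in m, angles in rad, forces in N, time in s.
With the tool pointing down it reaches from about 0.275 to 1 m from the base axis. Payload 8.4 kg.
Tool frame: the origin (TCP) lies midway between the tips of the shut fingers; the grasp point (between the pads) lies bot.grasp_offset behind it (bot.grasp_offset is the distance from the TCP to the grasp point, in m); z points along the fingers, y is the line along which they close (so a half turn about z gives the same grasp; the last joint's range is limited). The gripper opens to 85 mm and grips with 20 to 120 N. Pads are 22 mm wide; open, the fingers measure 114 mm over their backs; the gripper's body (76 mm by 85 mm) begins 54 mm behind the grasp point. The pads swing forward as they close: fully open they stand 13 mm farther back than shut.
Start: joints at [-1.323, 0.353, 1.633, -0, 1.155, -0.002], TCP at [0.155, -0.606, 0.208] pointing down, gripper open.
Joint ranges: [-2.63, 2.63], [-0.92, 2.1], [0.06, 2.66], [-1.3, 4.44], [0, 2.69], [-3.02, 3.02]. Speed limits (rad/s): [2.22, 2.22, 2.79, 3.14, 3.14, 3.14].

INTERFACE

Orientations are given as a unit quaternion [x, y, z, w].
In Python, from bench import bot, vision gives the robot as it stands.
- The arm moves only by the tool servo_tool, never from a script. Its argument "series" is a list of rows, each a list of 3 entries, a list of its own where there are three numbers: the shift along the tool's x, y, z in m, then the turn, a rotation vector about the tool's x, y, z in degrees, then the finger opening in m, from 0 to 0.0854. In form: [[[tx, ty, tz], [ax, ay, az], hand], ...]. A call has 1 to 20 rows; each row shifts and turns the commanded pose from where the row before left it, along the tool's axes as they then stand; what a row does not reach is not made up. A row lasts 1/10 s, in which the tool goes at most 50 mm and 8.59 degrees, less where a joint would pass 70% of its speed; a pose out of reach is approached as far as the arm can. A call with a gripper value outside its range is refused whole. The fingers move at their own pace and stop on an object; "squeeze" is the grip in N (left out, the last holds). Time passes only in rows, so rows that do not move let the fingers close. It gives the time, the measured TCP pose, the force, the opening and the grip force at its end, in the units of the state.
- bot.observe(): the state, without advancing time (a new reading comes with each control period).
- vision.grab_frame(name): name is "scene" or "top" or "wrist"; returns the picture (480x640x3 uint8, red, green, blue); there is no depth.
- vision.camera_model(name): a dict with "camera_matrix" (3x3 intrinsics, pixels), "rvec" (rotation vector, rad) and "tvec" (3), from world to camera coordinates, as OpenCV has them; the wrist camera has in their place "mount" (4x4, takes a point from camera to tool coordinates, whose origin is the TCP and whose axes are the flange's). Camera axes: x right, y down, z forward; pixel columns grow to the right and rows downward; lengths in m; the calibration is good to about 2 mm. A picture is of the moment at which its call begins: read the wrist's pose just before it. camera_model takes no time and is no camera call.
- bot.close_job(): hands the job in; it is judged then, once.
The state is a dict: "t": time; "joint_pos": joint angles; "qd": joint speeds; "joint_torque": joint torques, N m; "tool_pos": TCP position; "tcp_rot": TCP orientation; "wrist_force": force on the tool from outside, world axes, zero at the start; "moment": the same for the moment, N m; "finger_gap": finger opening in m; "grip_force": force on a finger pad.
Only numpy, scipy, OpenCV 4.12 (cv2) and the standard library are available. Lean on these libraries where they do the work, as an engineer would, in place of code of your own. Each camera call takes 0.05 s, during which the arm holds its last target. There are 200 camera calls.

## Working session

There is one attempt and no reset: what is moved stays moved. The work goes in short steps, Python scripts to look and compute and a tool call to move; the robot and the scene stay as the last step left them, time stands still between calls to the robot, and variables do not carry over. Pictures are saved under pics/ and viewed, at most 14 in all, crops included, and the job is handed in when it is done.

Besides the shell and the picture viewer there is one more tool, called after "Request:" as name([rows], argument=value, ...), one row to a line, values as JSON. servo_tool: Moves the arm, as the interface text tells. Its arguments: {"type":"object","properties":{"series":{"type":"array","items":{"type":"array"}},"squeeze":{"type":"number"}},"required":["series"]}

```bash
mkdir -p pics; python3 - <<'E'
from bench import bot, vision
import cv2
s=bot.observe();print(s['t'],s['tool_pos'],s['tcp_rot'],s['finger_gap'],bot.grasp_offset)
for n in ("top","scene"):
    cv2.imwrite(f'pics/{n}0.png',vision.grab_frame(n)[:,:,::-1]); print(n,vision.camera_model(n))
print(vision.camera_model("wrist"))
E
```

```text
0.0 [ 0.15438788 -0.60509657  0.20755767] [ 9.92211186e-01  1.24565112e-01 -7.78563347e-05 -6.99953872e-04] 0.08548065386716815 0.0187
top {'camera_matrix': array([[500.14621505,   0.        , 316.84807888],
       [  0.        , 500.14621505, 242.33968093],
       [  0.        ,   0.        ,   1.        ]]), 'rvec': array([ 2.2073672 , -2.2141697 ,  0.06240012]), 'tvec': array([-0.01275345,  0.50796909,  1.12468195])}
scene {'camera_matrix': array([[610.18226905,   0.        , 333.72010903],
       [  0.        , 610.18226905, 242.466895  ],
       [  0.        ,   0.        ,   1.        ]]), 'rvec': array([ 0.82881169,  2.58022449, -1.02295125]), 'tvec': array([ 0.41474268, -0.19744182,  1.36809292])}
{'camera_matrix': array([[353.54459294,   0.        , 317.31469772],
       [  0.        , 353.54459294, 239.49648397],
       [  0.        ,   0.        ,   1.        ]]), 'mount': array([[-6.49659095e-04, -9.60687413e-01, -2.77631541e-01,
         7.05631343e-02],
       [ 9.99999694e-01, -7.45076957e-04,  2.38183160e-04,
        -1.01872817e-05],
       [-4.35676427e-04, -2.77631301e-01,  9.60687603e-01,
        -1.65386879e-01],
       [ 0.00000000e+00,  0.00000000e+00,  0.00000000e+00,
         1.00000000e+00]])}
```

View pics/top0.png

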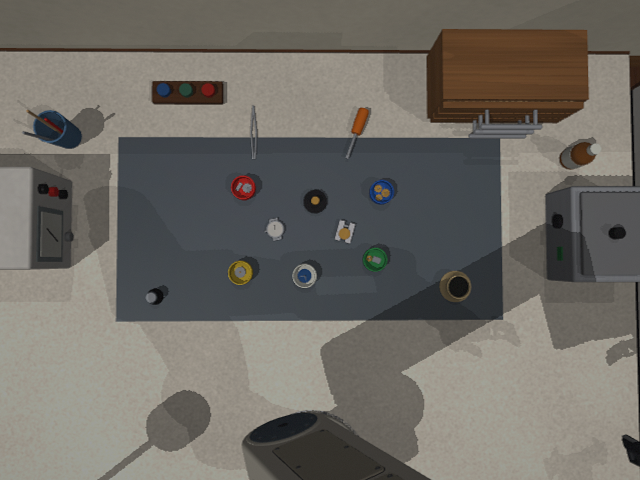

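View pics/scene0.png

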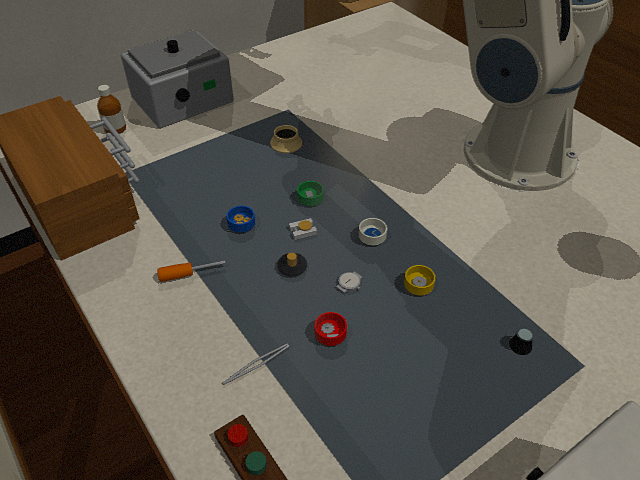

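The top view shows red at (243,188), lid (315,201), blue (381,192), yellow (240,272), white (304,275) and the stand at (455,286). Green (375,259), the watch, the holder and the loupe stay put. I'll measure the coarse positions from the top view.

```bash
cat > h.py <<'E'
import numpy as np, cv2
from bench import bot, vision
from scipy.spatial.transform import Rotation as R
def pose(name, s=None):
    m=vision.camera_model(name); K=m['camera_matrix']
    if name!='wrist':
        r=cv2.Rodrigues(m['rvec'])[0]; return K, r.T, -r.T@m['tvec']
    T=np.eye(4); T[:3,:3]=R.from_quat(s['tcp_rot']).as_matrix(); T[:3,3]=s['tool_pos']
    T=T@m['mount']; return K,T[:3,:3],T[:3,3]
def cast(uv,z,P):
    K,A,c=P
    uv=np.atleast_2d(uv); d=(A@np.linalg.inv(K)@np.c_[uv,np.ones(len(uv))].T).T
    return c+d*((z-c[2])/d[:,2])[:,None]
def project(p,P):
    K,A,c=P; q=K@(A.T@(np.asarray(p)-c)); return q[:2]/q[2]
def mask(img,kind):
    h=cv2.cvtColor(img,cv2.COLOR_RGB2HSV); H,S,V=cv2.split(h)
    if kind=='red': m=((H<8)|(H>172))&(S>150)&(V>60)
    if kind=='yellow': m=(H>20)&(H<32)&(S>150)&(V>60)
    if kind=='blue': m=(H>105)&(H<125)&(S>150)&(V>50)
    if kind=='white': m=(S<45)&(V>110)
    if kind=='ivory': m=(H>10)&(H<32)&(S>45)&(V>60)
    if kind=='black': m=(V<45)
    return m.astype(np.uint8)*255
def blobs(img,kind,amin):
    m=cv2.morphologyEx(mask(img,kind),cv2.MORPH_CLOSE,np.ones((3,3)))
    cs,_=cv2.findContours(m,cv2.RETR_EXTERNAL,cv2.CHAIN_APPROX_NONE)
    return [cv2.convexHull(c)[:,0,:].astype(float) for c in cs if cv2.contourArea(c)>amin]
def circ(hull,z,P):
    p=cast(hull,z,P)[:,:2].astype(np.float32)
    # dense hull -> ellipse-free circle by least squares
    q=np.vstack([np.linspace(a,b,10) for a,b in zip(p,np.roll(p,-1,0))])
    s=np.linalg.lstsq(np.c_[2*q,np.ones(len(q))],(q**2).sum(1),rcond=None)[0]
    return s[:2], 2*np.sqrt(s[2]+s[:2]@s[:2])
E
python3 - <<'E'
from h import *
img=cv2.imread('pics/top0.png')[:,:,::-1].copy(); P=pose('top'); print(P[2])
for k,z in [('red',.017),('yellow',.017),('blue',.017),('white',.017),('ivory',.02),('black',.012)]:
    for b in blobs(img,k,100):
        u=b.mean(0)
        if 120<u[0]<500 and 140<u[1]<320: print(k,u.round(),*[np.round(v,4) for v in circ(b,z,P)])
s=bot.observe(); Q=s['tcp_rot']; print(R.from_quat(Q).as_matrix().round(3))
E
```

```text
[0.4643454  0.006156   1.14343789]
red [244. 188.] [0.6325 0.1524] 0.0541
yellow [240. 273.] [0.441  0.1583] 0.0536
blue [304. 275.] [0.4339 0.0147] 0.0273
blue [382. 191.] [ 0.6224 -0.1608] 0.054
white [304. 275.] [0.433  0.0151] 0.0529
white [344. 230.] [ 0.5326 -0.077 ] 0.0488
white [275. 229.] [0.5377 0.082 ] 0.0441
white [364. 176.] [ 0.519  -0.0379] 1.365
ivory [454. 286.] [ 0.4084 -0.3246] 0.0705
ivory [240. 272.] [0.441  0.1585] 0.0549
ivory [382. 192.] [ 0.6208 -0.1589] 0.0349
black [157. 296.] [0.3902 0.3469] 0.0354
black [457. 287.] [ 0.4067 -0.3344] 0.044
black [315. 200.] [ 0.602  -0.0102] 0.0522
[[ 0.969  0.247 -0.   ]
 [ 0.247 -0.969  0.001]
 [-0.    -0.001 -1.   ]]
```

Request:
servo_tool([
  [[0,0,0],[0,0,7.15],0.085],
  [[0,0,0],[0,0,7.15],0.085],
  [[0.0254,-0.0278,0.0055],[0,0,0],0.085],
  [[0.0254,-0.0278,0.0055],[0,0,0],0.085],
  [[0.0254,-0.0278,0.0055],[0,0,0],0.085],
  [[0.0254,-0.0278,0.0055],[0,0,0],0.085],
  [[0.0254,-0.0278,0.0055],[0,0,0],0.085],
  [[0.0254,-0.0278,0.0055],[0,0,0],0.085],
  [[0.0254,-0.0278,0.0055],[0,0,0],0.085],
  [[0.0254,-0.0278,0.0055],[0,0,0],0.085],
  [[0.0254,-0.0278,0.0055],[0,0,0],0.085],
  [[0.0254,-0.0278,0.0055],[0,0,0],0.085],
  [[0,0,0],[0,0,0],0.085],
  [[0,0,0],[0,0,0],0.085],
], squeeze=40)

```text
t: 1.5
tool_pos: [0.4086, -0.3269, 0.153]
tcp_rot: [1.0, 0.001, -0.0, -0.0]
wrist_force: [-0.7, 0.3, 0.2]
finger_gap: 0.0848
grip_force: 0.0
```

```bash
python3 - <<'E'
from h import *
s=bot.observe(); img=vision.grab_frame('wrist'); P=pose('wrist',s)
cv2.imwrite('pics/w_stand.png',img[:,:,::-1]); print(s['t'],s['tool_pos'],R.from_quat(s['tcp_rot']).as_matrix().round(4))
for k in ('ivory','black'):
    for b in blobs(img,k,800): print(k,b.mean(0).round(),[np.round(np.r_[circ(b,z,P)],4) for z in (0,.022,.032)])
E
```

```text
1.5 [ 0.4086151  -0.32688619  0.15295485] [[ 1.0e+00  2.4e-03 -8.0e-04]
 [ 2.4e-03 -1.0e+00  3.0e-04]
 [-8.0e-04 -3.0e-04 -1.0e+00]]
ivory [321. 221.] [array([ 0.4059, -0.3304,  0.0729]), array([ 0.4109, -0.3301,  0.0679]), array([ 0.4133, -0.33  ,  0.0656])]
black [302. 370.] [array([ 0.002 , -0.3298,  0.7264]), array([ 0.035 , -0.3296,  0.6762]), array([ 0.05  , -0.3295,  0.6534])]
black [322. 226.] [array([ 0.4003, -0.3307,  0.0481]), array([ 0.4057, -0.3304,  0.0447]), array([ 0.4082, -0.3303,  0.0432])]
```

View pics/w_stand.png

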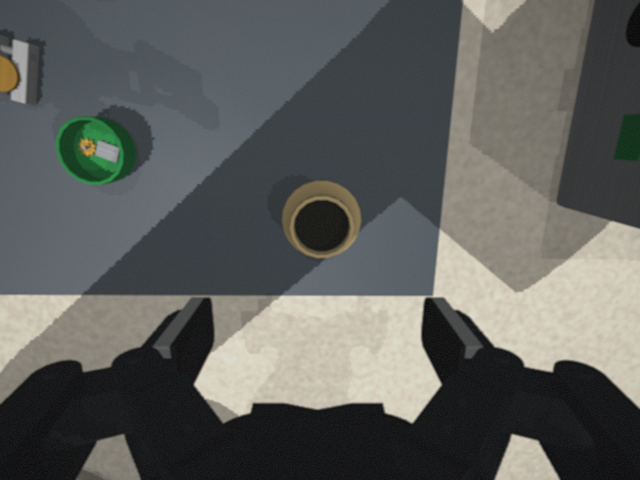

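The stand shows at (321,221), with its socket at (322,226). I'll put the camera right over it so the rings are concentric.

Request:
servo_tool([
  [[-0.036,0.0035,0],[0,0,0],0.085],
  [[-0.036,0,0],[0,0,0],0.085],
  [[0,0,0],[0,0,0],0.085],
  [[0,0,0],[0,0,0],0.085],
])

```text
t: 1.95
tool_pos: [0.3356, -0.3321, 0.1537]
tcp_rot: [1.0, -0.001, 0.0, 0.0]
wrist_force: [0.6, 0.1, 0.3]
finger_gap: 0.0849
grip_force: 0.0
```

```bash
python3 - <<'E'
from h import *
s=bot.observe(); img=vision.grab_frame('wrist'); P=pose('wrist',s)
cv2.imwrite('pics/w_stand2.png',img[:,:,::-1]); print(s['tool_pos'],P[2])
for k in ('ivory','black'):
    for b in blobs(img,k,800):
      if b[:,1].max()<300: print(k,b.mean(0).round(),[np.round(np.r_[circ(b,z,P)],4) for z in (0,.022,.032)])
E
```

```text
[ 0.33555878 -0.33213794  0.15367608] [ 0.40600742 -0.33219841  0.31911045]
ivory [315. 133.] [array([ 0.4071, -0.3302,  0.0727]), array([ 0.407 , -0.3304,  0.0677]), array([ 0.407 , -0.3304,  0.0654])]
black [316. 136.] [array([ 0.4072, -0.3301,  0.0496]), array([ 0.4072, -0.3302,  0.0462]), array([ 0.4071, -0.3303,  0.0446])]
black [604.  48.] [array([ 0.482 , -0.5752,  0.0654]), array([ 0.4768, -0.5584,  0.0609]), array([ 0.4744, -0.5508,  0.0588])]
```

Request:
servo_tool([
  [[0.003,-0.0386,0],[0,0,0],0.085],
  [[0.003,-0.0386,0],[0,0,0],0.085],
  [[0.003,-0.0386,0],[0,0,0],0.085],
  [[0.003,-0.0386,0],[0,0,0],0.085],
  [[0.003,-0.0386,0],[0,0,0],0.085],
  [[0.003,-0.0386,0],[0,0,0],0.085],
  [[0.003,-0.0386,0],[0,0,0],0.085],
  [[0.003,-0.0386,0],[0,0,0],0.085],
  [[0.003,-0.0386,0],[0,0,0],0.085],
  [[0,0,0],[0,0,0],0.085],
  [[0,0,0],[0,0,0],0.085],
])

```text
t: 3.1
tool_pos: [0.3642, 0.0172, 0.1535]
tcp_rot: [1.0, 0.002, 0.0, 0.0]
wrist_force: [0.4, -0.4, 0.4]
finger_gap: 0.0849
grip_force: 0.0
```

```bash
cat > look.py <<'E'
import sys
from h import *
k,name=sys.argv[1:3]; z=float(sys.argv[3]) if len(sys.argv)>3 else .017
s=bot.observe(); img=vision.grab_frame('wrist'); P=pose('wrist',s)
cv2.imwrite(f'pics/{name}.png',img[:,:,::-1]); print(s['t'],s['tool_pos'],s['tcp_rot'].round(4),s['finger_gap'])
for b in blobs(img,k,800):
    if b[:,1].max()<330:
        c,d=circ(b,z,P); e=c-s['tool_pos'][:2]; print(k,b.mean(0).round(),c.round(4),d.round(4),'TCP->obj tool xy',e[0].round(4),-e[1].round(4))
E
python3 look.py white w_white
```

```text
3.1 [0.36422952 0.01718259 0.15350527] [1.0e+00 1.8e-03 3.0e-04 1.0e-04] 0.08491959412850267
white [321. 138.] [0.4321 0.0137] 0.0559 TCP->obj tool xy 0.0678 0.0035
white [235.  18.] [0.5276 0.0796] 0.0371 TCP->obj tool xy 0.1633 -0.0624
```

View pics/w_white.png

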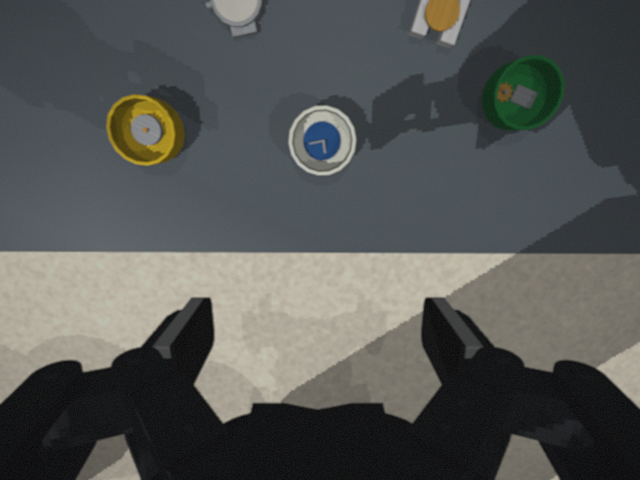

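```bash
cat > rel.py <<'E'
# object positions from a saved wrist picture, using the commanded pose (readings are noisy)
import sys
from h import *
def rel(name,kind,cmd,z=.017):
    P=pose('wrist',{'tcp_rot':np.array([1,0,0,0.]),'tool_pos':np.array(cmd)})
    img=cv2.imread(f'pics/{name}.png')[:,:,::-1].copy()
    for b in blobs(img,kind,800):
        if b[:,1].max()<330 and b[:,1].min()>0:
            c,d=circ(b,z,P); print(kind,b.mean(0).round(),c.round(4),'dia',d.round(4),'tool shift',(c-cmd[:2]).round(4)*[1,-1])
if __name__=='__main__': rel(sys.argv[1],sys.argv[2],[float(v) for v in sys.argv[3:6]],float(sys.argv[6]) if len(sys.argv)>6 else .017)
E
python3 rel.py w_stand2 ivory .337 -.3315 .153 .01;python3 rel.py w_stand2 black .337 -.3315 .153 .022; python3 rel.py w_white white .364 .0159 .153; python3 rel.py w_white yellow .364 .0159 .153
python3 - <<'E'
from h import *
X=[]
for i in range(3):
    s=bot.observe(); X.append(np.r_[s['tool_pos'],s['tcp_rot']]); vision.grab_frame('wrist')
print(np.round(X,4))
E
```

```text
ivory [315. 133.] [ 0.4084 -0.3294] dia 0.0703 tool shift [ 0.0714 -0.0021]
black [316. 136.] [ 0.4085 -0.3293] dia 0.0461 tool shift [ 0.0715 -0.0022]
white [321. 138.] [0.4317 0.0122] dia 0.0558 tool shift [0.0677 0.0037]
yellow [147. 129.] [0.4401 0.1563] dia 0.0585 tool shift [ 0.0761 -0.1404]
[[ 3.640e-01  1.640e-02  1.534e-01  1.000e+00  9.000e-04  2.000e-04
   1.000e-04]
 [ 3.638e-01  1.590e-02  1.533e-01  1.000e+00  1.000e-04  1.000e-04
   1.000e-04]
 [ 3.637e-01  1.560e-02  1.533e-01  1.000e+00 -4.000e-04  0.000e+00
   1.000e-04]]
```

```bash
python3 look.py white w_white2; python3 rel.py w_white2 white .3637 .0156 .1533
```

```text
3.3 [0.36356991 0.01542519 0.15328658] [ 1.e+00 -7.e-04  0.e+00  1.e-04] 0.0848316344082939
white [319. 141.] [0.4321 0.014 ] 0.0558 TCP->obj tool xy 0.0686 0.0014
white [226.  12.] [0.528  0.0804] 0.0371 TCP->obj tool xy 0.1644 -0.065
white [319. 141.] [0.4323 0.0143] dia 0.0558 tool shift [0.0686 0.0013]
```

Request:
servo_tool([
  [[0.0342,0.001,0],[0,0,0],0.085],
  [[0.0343,0.0005,0],[0,0,0],0.085],
  [[0,0,0.04],[0,0,0],0.085],
  [[0,0,0.04],[0,0,0],0.085],
  [[0,0,0.035],[0,0,0],0.085],
  [[0,0,0.015],[0,0,0],0.085],
  [[0,0,0.01],[0,0,0],0.085],
  [[0,0,0.007],[0,0,0],0.085],
  [[0,0,0],[0,0,0],0.085],
  [[0,0,0],[0,0,0],0.085],
  [[0,0,0],[0,0,0],0.085],
])

```text
t: 4.45
tool_pos: [0.4326, 0.0148, 0.0071]
tcp_rot: [1.0, 0.0, 0.001, -0.0]
wrist_force: [0.5, 0.1, -0.1]
finger_gap: 0.0853
grip_force: 0.0
```

Request:
servo_tool([
  [[-0.0004,0.0006,0.003],[0,0,0],0.085],
  [[0,0,0],[0,0,0],0.07],
  [[0,0,0],[0,0,0],0.058],
  [[0,0,0],[0,0,0],0.04],
  [[0,0,0],[0,0,0],0.04],
  [[0,0,0],[0,0,0],0.04],
  [[0,0,0],[0,0,0],0.04],
], squeeze=40)

```text
t: 5.15
tool_pos: [0.4316, 0.0143, 0.0035]
tcp_rot: [1.0, 0.0, 0.0, -0.0]
wrist_force: [-1.5, 1.0, 5.5]
finger_gap: 0.0402
grip_force: 2.8
```

```bash
python3 - <<'E'
from h import *
s=bot.observe(); a=vision.grab_frame('wrist'); b=vision.grab_frame('scene'); print(s['t'],s['tool_pos'],s['finger_gap'],s['grip_force'],s['wrist_force'])
u=project([.432,.014,.03],pose('scene')).astype(int); c=b[max(u[1]-70,0):u[1]+70,u[0]-90:u[0]+90]
c=cv2.resize(c,(617,480)); cv2.imwrite('pics/g1.png',cv2.resize(np.hstack([a,c]),(800,306))[:,:,::-1])
E
```

```text
5.15 [0.43163963 0.01430987 0.0035049 ] 0.04021935153104384 2.8344611793590957 [-1.47095493  0.95377849  5.46304427]
```

View pics/g1.png

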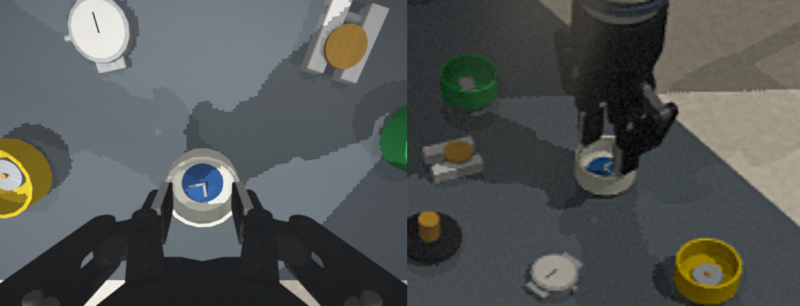

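```bash
python3 - <<'E'
from h import *
s=bot.observe(); a=vision.grab_frame('wrist'); P=pose('wrist',s)
for b in blobs(a,'white',800):
    print(b.mean(0).round(),b.min(0),b.max(0),circ(b,.017,P),circ(b,.028,P))
for x in (-.027,0,.027): print(project(s['tool_pos']*[1,1,0]+[x,0,.028],P).round())
cv2.imwrite('pics/g2.png',cv2.resize(a[180:400,200:440],(654,600),interpolation=cv2.INTER_CUBIC)[:,:,::-1])
E
```

```text
[469. 454.] [439. 439.] [502. 479.] (array([ 0.3254305 , -0.06288659]), np.float64(0.04314346616117946)) (array([ 0.33822688, -0.05729663]), np.float64(0.04001935406462228))
[176. 441.] [132. 409.] [197. 479.] (array([0.35550654, 0.11110004]), np.float64(0.06656592997573357)) (array([0.36612486, 0.10409101]), np.float64(0.061745375328680185))
[ 20. 278.] [  0. 250.] [ 34. 298.] (array([0.44148141, 0.15586284]), np.float64(0.022734966230805956)) (array([0.44587424, 0.14561265]), np.float64(0.02108867497131776))
[496. 283.] [384. 183.] [603. 350.] (array([ 0.44996779, -0.06541024]), np.float64(0.0948314690830657)) (array([ 0.45374607, -0.05963755]), np.float64(0.08796447472359165))
[576.  60.] [535.   5.] [611. 130.] (array([ 0.52751033, -0.08450436]), np.float64(0.04181518032159022)) (array([ 0.52567357, -0.07734897]), np.float64(0.03878710642550372))
[260. 181.] [0. 0.] [565. 443.] (array([0.44509232, 0.04564119]), np.float64(0.2777202541403304)) (array([0.44922366, 0.04337235]), np.float64(0.25760978763032716))
[317. 358.]
[317. 305.]
[317. 246.]
```

View pics/g2.png

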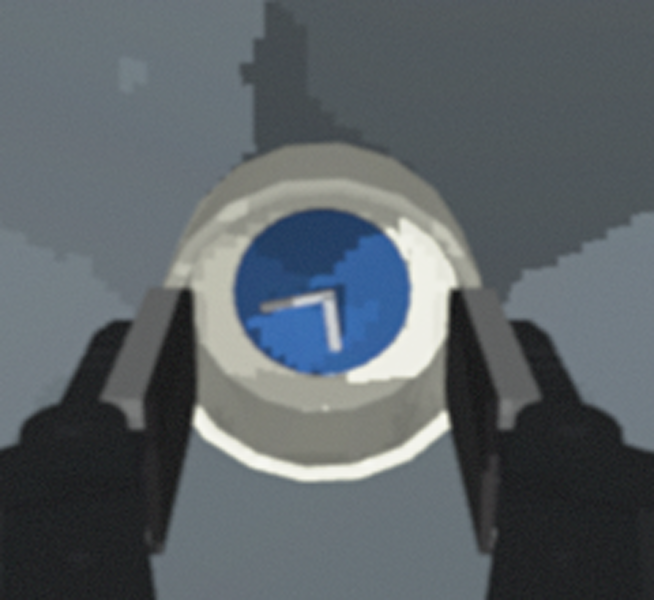

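The fingertips went over the rim. In the wrist view they are at about (270,286), which puts them ~27 mm above the reported TCP, and the dish is upright and centred. I'll rise, open and go lower, checking the force.

Request:
servo_tool([
  [[0,0,-0.01],[0,0,0],0.04],
  [[0,0,-0.01],[0,0,0],0.085],
  [[0,0,0],[0,0,0],0.085],
  [[0,0,0],[0,0,0],0.085],
  [[0,0,0],[0,0,0],0.085],
  [[0,0,0],[0,0,0],0.085],
])

```text
t: 5.9
tool_pos: [0.4313, 0.0143, 0.0231]
tcp_rot: [1.0, 0.0, -0.0, 0.0]
wrist_force: [0.0, -0.1, -1.5]
finger_gap: 0.0846
grip_force: 0.0
```

```bash
python3 - <<'E'
from h import *
s=bot.observe(); a=vision.grab_frame('wrist'); P=pose('wrist',s); print(s['tool_pos'],s['wrist_force'],s['finger_gap'])
for x in (-.027,0,.027): print(project(np.array([.432,.014,.028])+[x,0,0],P).round())
for y in (-.027,0,.027): print(project(np.array([.432,.014,.028])+[0,y,0],P).round())
cv2.imwrite('pics/g3.png',cv2.resize(a[160:420,160:480],(738,600),interpolation=cv2.INTER_CUBIC)[:,:,::-1])
E
```

```text
[0.43126185 0.01425765 0.02309758] [ 0.04314007 -0.10478408 -1.50439384] 0.08459342625859838
[318. 334.]
[318. 285.]
[318. 232.]
[373. 285.]
[318. 285.]
[263. 285.]
```

View pics/g3.png

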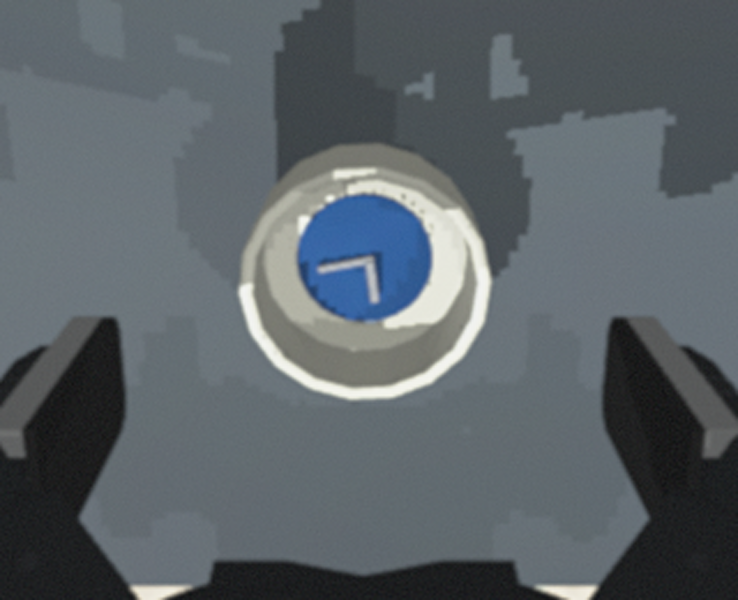

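The dish is undisturbed, its rim spanning (264..372, 234..332) as predicted. Now going lower.

Request:
servo_tool([
  [[0.0007,0.0003,0.012],[0,0,0],0.085],
  [[0,0,0.011],[0,0,0],0.085],
  [[0,0,0.004],[0,0,0],0.085],
  [[0,0,0.003],[0,0,0],0.085],
  [[0,0,0.003],[0,0,0],0.085],
  [[0,0,0],[0,0,0],0.085],
])

```text
t: 6.55
tool_pos: [0.432, 0.014, -0.0101]
tcp_rot: [1.0, 0.0, -0.0, -0.0]
wrist_force: [-0.0, -0.1, 0.2]
finger_gap: 0.085
grip_force: 0.0
```

Request:
servo_tool([
  [[0,0,0.002],[0,0,0],0.085],
  [[0,0,0.002],[0,0,0],0.085],
  [[0,0,0.002],[0,0,0],0.085],
  [[0,0,0],[0,0,0],0.085],
])

```text
t: 6.95
tool_pos: [0.4321, 0.014, -0.0158]
tcp_rot: [1.0, 0.0, -0.0, -0.0]
wrist_force: [0.8, -0.6, 0.0]
finger_gap: 0.0848
grip_force: 0.0
```

Request:
servo_tool([
  [[0,0,0.002],[0,0,0],0.085],
  [[0,0,0.002],[0,0,0],0.07],
  [[0,0,0],[0,0,0],0.06],
  [[0,0,0],[0,0,0],0.05],
  [[0,0,0],[0,0,0],0.045],
  [[0,0,0],[0,0,0],0.045],
  [[0,0,0],[0,0,0],0.045],
], squeeze=40)

```text
t: 7.65
tool_pos: [0.4321, 0.014, -0.0194]
tcp_rot: [1.0, 0.0, -0.0, -0.0]
wrist_force: [-1.3, 0.2, 6.6]
finger_gap: 0.053
grip_force: 40.6
```

Gripped at a 53 mm gap with 40 N, so the reported TCP lies about 20 mm beyond the real tips. Lifting and moving to look at the stand.

Request:
servo_tool([
  [[0,0,-0.02],[0,0,0],0.045],
  [[0,0,-0.04],[0,0,0],0.045],
  [[0,0,-0.04],[0,0,0],0.045],
  [[0,0,-0.04],[0,0,0],0.045],
  [[0,0,-0.033],[0,0,0],0.045],
  [[-0.0106,0.0383,0],[0,0,0],0.045],
  [[-0.0106,0.0383,0],[0,0,0],0.045],
  [[-0.0106,0.0383,0],[0,0,0],0.045],
  [[-0.0106,0.0383,0],[0,0,0],0.045],
  [[-0.0106,0.0383,0],[0,0,0],0.045],
  [[-0.0106,0.0383,0],[0,0,0],0.045],
  [[-0.0106,0.0383,0],[0,0,0],0.045],
  [[-0.0106,0.0383,0],[0,0,0],0.045],
  [[-0.0106,0.0383,0],[0,0,0],0.045],
  [[0,0,0],[0,0,0],0.045],
  [[0,0,0],[0,0,0],0.045],
  [[0,0,0],[0,0,0],0.045],
  [[0,0,0],[0,0,0],0.045],
  [[0,0,0],[0,0,0],0.045],
])

```text
t: 9.55
tool_pos: [0.3372, -0.3299, 0.1533]
tcp_rot: [1.0, 0.001, 0.0, -0.0]
wrist_force: [0.6, 0.8, -0.8]
finger_gap: 0.0538
grip_force: 42.4
```

```bash
python3 look.py ivory w_stand3 .01; python3 look.py black w_stand4 .022
```

```text
9.55 [ 0.3371622  -0.32990323  0.15332657] [ 1.e+00  8.e-04  0.e+00 -1.e-04] 0.05375442732711327
ivory [317. 135.] [ 0.4068 -0.3302] 0.0705 TCP->obj tool xy 0.0696 0.0003
9.6 [ 0.33717457 -0.33005976  0.15336308] [ 1.e+00  8.e-04  0.e+00 -0.e+00] 0.053344201480075785
black [320. 139.] [ 0.4068 -0.3302] 0.0458 TCP->obj tool xy 0.0696 0.0002
```

View pics/w_stand3.png

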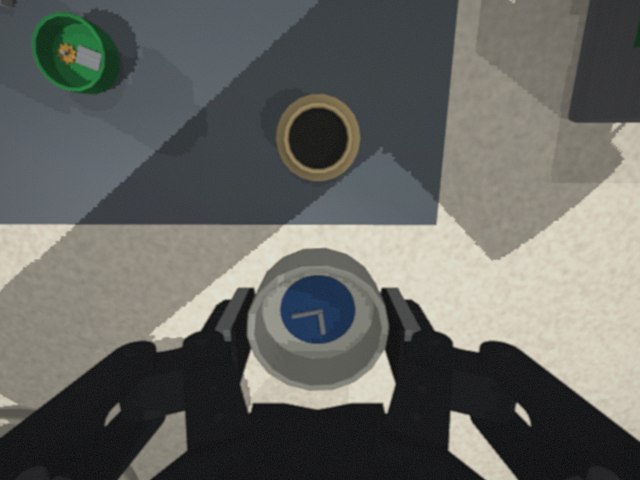

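Held upright (rim about (248..388, 265..388)) and the stand is confirmed at (0.4068, -0.3302).

Request:
servo_tool([
  [[0.0348,0,0],[0,0,0],0.045],
  [[0.0348,0,0],[0,0,0],0.045],
  [[0,0,0.04],[0,0,0],0.045],
  [[0,0,0.04],[0,0,0],0.045],
  [[0,0,0.03],[0,0,0],0.045],
  [[0,0,0.015],[0,0,0],0.045],
  [[0,0,0],[0,0,0],0.045],
  [[0,0,0],[0,0,0],0.045],
  [[0,0,0],[0,0,0],0.045],
  [[0,0,0],[0,0,0],0.045],
])

```text
t: 10.65
tool_pos: [0.4072, -0.3313, 0.0295]
tcp_rot: [1.0, 0.0, 0.001, 0.001]
wrist_force: [-0.6, 0.1, -0.4]
finger_gap: 0.0537
grip_force: 42.4
```

Request:
servo_tool([
  [[-0.0003,-0.0008,0.006],[0,0,0],0.045],
  [[0,0,0.006],[0,0,0],0.045],
  [[0,0,0.004],[0,0,0],0.045],
  [[0,0,0.003],[0,0,0],0.045],
  [[0,0,0.002],[0,0,0],0.045],
  [[0,0,0.001],[0,0,0],0.045],
  [[0,0,0],[0,0,0],0.045],
  [[0,0,0],[0,0,0],0.045],
])

```text
t: 11.45
tool_pos: [0.406, -0.3299, 0.0066]
tcp_rot: [1.0, 0.0, -0.0, -0.0]
wrist_force: [-2.5, 1.7, 7.1]
finger_gap: 0.0535
grip_force: 43.0
```

Request:
servo_tool([
  [[0,0,0.0005],[0,0,0],0.06],
  [[0,0,0],[0,0,0],0.07],
  [[0,0,0],[0,0,0],0.085],
  [[0,0,0],[0,0,0],0.085],
  [[0,0,-0.02],[0,0,0],0.085],
  [[0,0,-0.04],[0,0,0],0.085],
  [[0,0,-0.04],[0,0,0],0.085],
  [[-0.035,0,-0.046],[0,0,0],0.085],
  [[-0.035,0,0],[0,0,0],0.085],
  [[0,0,0],[0,0,0],0.085],
  [[0,0,0],[0,0,0],0.085],
  [[0,0,0],[0,0,0],0.085],
  [[0,0,0],[0,0,0],0.085],
])

```text
t: 12.75
tool_pos: [0.3415, -0.3299, 0.1451]
tcp_rot: [1.0, 0.0, -0.0, -0.0]
wrist_force: [0.4, -0.2, -0.2]
finger_gap: 0.0848
grip_force: 0.0
```

```bash
python3 look.py white w_p1 .043; python3 look.py white w_p1b .054; cat > rim.py <<'E'
# seated check: bright rim ring vs stand, by the dish's silhouette width against its height
E
rm rim.py
```

```text
12.75 [ 0.34148507 -0.32989943  0.14506655] [ 1.e+00  4.e-04 -2.e-04 -3.e-04] 0.08477108990589868
white [319. 143.] [ 0.4061 -0.3301] 0.0549 TCP->obj tool xy 0.0646 0.0002
12.8 [ 0.3414461  -0.32984108  0.14506671] [ 1.e+00  4.e-04 -2.e-04 -3.e-04] 0.08468548823721886
white [318. 145.] [ 0.4064 -0.3301] 0.0527 TCP->obj tool xy 0.0649 0.0003
```

View pics/w_p1.png

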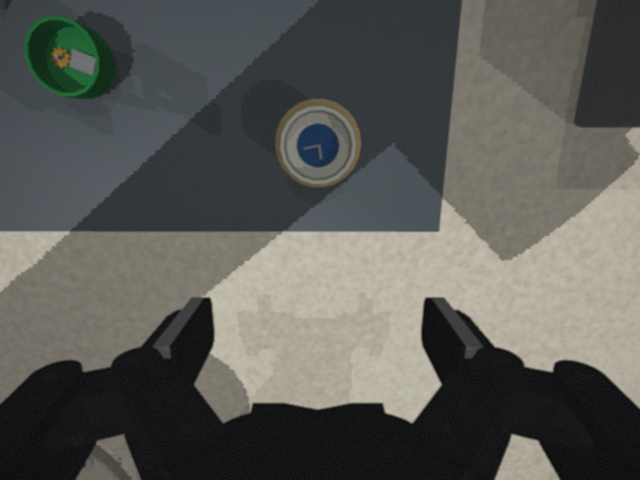

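White is seated in the stand, centred at (318,145). On to red.

Request:
servo_tool([
  [[0.0183,-0.0402,-0.0007],[0,0,0],0.085],
  [[0.0183,-0.0402,-0.0007],[0,0,0],0.085],
  [[0.0183,-0.0402,-0.0007],[0,0,0],0.085],
  [[0.0183,-0.0402,-0.0007],[0,0,0],0.085],
  [[0.0183,-0.0402,-0.0007],[0,0,0],0.085],
  [[0.0183,-0.0402,-0.0007],[0,0,0],0.085],
  [[0.0183,-0.0402,-0.0007],[0,0,0],0.085],
  [[0.0183,-0.0402,-0.0007],[0,0,0],0.085],
  [[0.0183,-0.0402,-0.0007],[0,0,0],0.085],
  [[0.0183,-0.0402,-0.0007],[0,0,0],0.085],
  [[0.0183,-0.0402,-0.0007],[0,0,0],0.085],
  [[0.0183,-0.0402,-0.0007],[0,0,0],0.085],
  [[0,0,0],[0,0,0],0.085],
  [[0,0,0],[0,0,0],0.085],
  [[0,0,0],[0,0,0],0.085],
  [[0,0,0],[0,0,0],0.085],
  [[0,0,0],[0,0,0],0.085],
])

```text
t: 14.55
tool_pos: [0.5601, 0.1515, 0.154]
tcp_rot: [1.0, -0.0, -0.0, 0.0]
wrist_force: [0.0, -0.0, 0.1]
finger_gap: 0.0854
grip_force: 0.0
```

```bash
python3 look.py red w_red
```

```text
14.55 [0.56009565 0.15148927 0.15402852] [ 1.e+00 -5.e-04 -1.e-04  1.e-04] 0.08539358917796608
red [316. 139.] [0.6305 0.1512] 0.0549 TCP->obj tool xy 0.0704 0.0003
```

Request:
servo_tool([
  [[0.0352,0.0003,0],[0,0,0],0.085],
  [[0.0352,0,0],[0,0,0],0.085],
  [[0,0,0.04],[0,0,0],0.085],
  [[0,0,0.04],[0,0,0],0.085],
  [[0,0,0.035],[0,0,0],0.085],
  [[0,0,0.015],[0,0,0],0.085],
  [[0,0,0],[0,0,0],0.085],
  [[0,0,0],[0,0,0],0.085],
  [[0,0,0],[0,0,0],0.085],
])

```text
t: 15.5
tool_pos: [0.6324, 0.1525, 0.0261]
tcp_rot: [1.0, 0.0, 0.002, -0.0]
wrist_force: [-0.4, -0.3, 0.7]
finger_gap: 0.0849
grip_force: 0.0
```

Request:
servo_tool([
  [[0,0,0.015],[0,0,0],0.085],
  [[0,0,0.015],[0,0,0],0.085],
  [[0,0,0.01],[0,0,0],0.085],
  [[0,0,0.0055],[0,0,0],0.085],
  [[0,0,0],[0,0,0],0.085],
  [[0,0,0],[0,0,0],0.085],
  [[0,0,0],[0,0,0],0.085],
])

```text
t: 16.2
tool_pos: [0.6312, 0.1523, -0.0211]
tcp_rot: [1.0, 0.0, 0.0, -0.0]
wrist_force: [0.2, -0.1, 0.2]
finger_gap: 0.085
grip_force: 0.0
```

Request:
servo_tool([
  [[-0.0006,0.001,-0.0015],[0,0,0],0.085],
  [[0,0,0],[0,0,0],0.07],
  [[0,0,0],[0,0,0],0.06],
  [[0,0,0],[0,0,0],0.05],
  [[0,0,0],[0,0,0],0.045],
  [[0,0,0],[0,0,0],0.045],
  [[0,0,0],[0,0,0],0.045],
])

```text
t: 16.9
tool_pos: [0.6304, 0.1512, -0.0194]
tcp_rot: [1.0, 0.0, 0.0, -0.0]
wrist_force: [-2.0, -0.8, 5.7]
finger_gap: 0.0522
grip_force: 41.8
```

Request:
servo_tool([
  [[0,0,-0.02],[0,0,0],0.045],
  [[0,0,-0.04],[0,0,0],0.045],
  [[0,0,-0.045],[0,0,0],0.045],
  [[0,0,-0.045],[0,0,0],0.045],
  [[0,0,-0.022],[0,0,0],0.045],
  [[-0.0187,0.0401,0],[0,0,0],0.045],
  [[-0.0187,0.0401,0],[0,0,0],0.045],
  [[-0.0187,0.0401,0],[0,0,0],0.045],
  [[-0.0187,0.0401,0],[0,0,0],0.045],
  [[-0.0187,0.0401,0],[0,0,0],0.045],
  [[-0.0187,0.0401,0],[0,0,0],0.045],
  [[-0.0187,0.0401,0],[0,0,0],0.045],
  [[-0.0187,0.0401,0],[0,0,0],0.045],
  [[-0.0187,0.0401,0],[0,0,0],0.045],
  [[-0.0187,0.0401,0],[0,0,0],0.045],
  [[-0.0187,0.0401,0],[0,0,0],0.045],
  [[-0.0187,0.0401,0],[0,0,0],0.045],
  [[0,0,0],[0,0,0],0.045],
  [[0,0,0],[0,0,0],0.045],
  [[0,0,0],[0,0,0],0.045],
])

```text
t: 18.9
tool_pos: [0.4059, -0.3293, 0.1518]
tcp_rot: [1.0, 0.0, -0.0, -0.0]
wrist_force: [0.6, 0.4, 0.4]
finger_gap: 0.0523
grip_force: 42.3
```

Request:
servo_tool([
  [[0,0,0.03],[0,0,0],0.045],
  [[0,0,0.03],[0,0,0],0.045],
  [[0,0,0.025],[0,0,0],0.045],
  [[0,0,0.01],[0,0,0],0.045],
  [[0,0,0],[0,0,0],0.045],
  [[0,0,0],[0,0,0],0.045],
  [[0,0,0],[0,0,0],0.045],
  [[0,0,0],[0,0,0],0.045],
])

```text
t: 19.7
tool_pos: [0.4066, -0.3305, 0.0581]
tcp_rot: [1.0, 0.0, 0.001, 0.001]
wrist_force: [-0.0, -0.1, -1.0]
finger_gap: 0.0522
grip_force: 42.3
```

Request:
servo_tool([
  [[-0.0002,-0.0003,0.01],[0,0,0],0.045],
  [[0,0,0.007],[0,0,0],0.045],
  [[0,0,0.005],[0,0,0],0.045],
  [[0,0,0.004],[0,0,0],0.045],
  [[0,0,0.002],[0,0,0],0.045],
  [[0,0,0.001],[0,0,0],0.045],
  [[0,0,0],[0,0,0],0.045],
  [[0,0,0],[0,0,0],0.045],
])

```text
t: 20.5
tool_pos: [0.4054, -0.3295, 0.0285]
tcp_rot: [1.0, 0.0, -0.0, -0.0]
wrist_force: [-3.0, 2.7, 10.3]
finger_gap: 0.0519
grip_force: 43.3
```

Request:
servo_tool([
  [[0,0,0],[0,0,0],0.06],
  [[0,0,0],[0,0,0],0.07],
  [[0,0,0],[0,0,0],0.085],
  [[0,0,0],[0,0,0],0.085],
  [[0,0,-0.02],[0,0,0],0.085],
  [[0,0,-0.04],[0,0,0],0.085],
  [[0,0,-0.045],[0,0,0],0.085],
  [[-0.035,0,-0.02],[0,0,0],0.085],
  [[-0.035,0,0],[0,0,0],0.085],
  [[0,0,0],[0,0,0],0.085],
  [[0,0,0],[0,0,0],0.085],
  [[0,0,0],[0,0,0],0.085],
  [[0,0,0],[0,0,0],0.085],
])

```text
t: 21.8
tool_pos: [0.3364, -0.3298, 0.1527]
tcp_rot: [1.0, 0.0, -0.0, -0.0]
wrist_force: [0.3, 0.1, 0.3]
finger_gap: 0.0853
grip_force: 0.0
```

```bash
python3 look.py red w_p2 .065; python3 look.py red w_p2b .076
```

```text
21.8 [ 0.33639809 -0.32982799  0.1526894 ] [ 1.e+00  4.e-04 -0.e+00 -1.e-04] 0.08529950953255702
red [316. 139.] [ 0.4056 -0.3296] 0.0551 TCP->obj tool xy 0.0692 -0.0002
21.85 [ 0.33635435 -0.32975612  0.15266117] [ 1.e+00  5.e-04 -1.e-04 -2.e-04] 0.08487925793044884
red [316. 140.] [ 0.4057 -0.3296] 0.0527 TCP->obj tool xy 0.0693 -0.0002
```

Red is seated: centred within 1 mm, and its size matches the expected height. Next, blue.

Request:
servo_tool([
  [[0.0308,-0.0241,0],[0,0,0],0.085],
  [[0.0308,-0.0241,0],[0,0,0],0.085],
  [[0.0308,-0.0241,0],[0,0,0],0.085],
  [[0.0308,-0.0241,0],[0,0,0],0.085],
  [[0.0308,-0.0241,0],[0,0,0],0.085],
  [[0.0308,-0.0241,0],[0,0,0],0.085],
  [[0.0308,-0.0241,0],[0,0,0],0.085],
  [[0,0,0],[0,0,0],0.085],
  [[0,0,0],[0,0,0],0.085],
  [[0,0,0],[0,0,0],0.085],
  [[0,0,0],[0,0,0],0.085],
  [[0,0,0],[0,0,0],0.085],
])

```text
t: 23.1
tool_pos: [0.5506, -0.1617, 0.153]
tcp_rot: [1.0, -0.001, -0.0, 0.0]
wrist_force: [1.1, -0.3, 0.3]
finger_gap: 0.085
grip_force: 0.0
```

```bash
python3 look.py blue w_blue
```

```text
23.1 [ 0.55059346 -0.16171896  0.15303751] [ 1.e+00 -5.e-04 -1.e-04  0.e+00] 0.08496341425035624
blue [318. 132.] [ 0.6209 -0.1606] 0.0546 TCP->obj tool xy 0.0703 -0.0011
```

Request:
servo_tool([
  [[0.035,-0.0006,0],[0,0,0],0.085],
  [[0.0347,0,0],[0,0,0],0.085],
  [[0,0,0.04],[0,0,0],0.085],
  [[0,0,0.04],[0,0,0],0.085],
  [[0,0,0.035],[0,0,0],0.085],
  [[0,0,0.015],[0,0,0],0.085],
  [[0,0,0.015],[0,0,0],0.085],
  [[0,0,0.012],[0,0,0],0.085],
  [[0,0,0.01],[0,0,0],0.085],
  [[0,0,0.0054],[0,0,0],0.085],
  [[0,0,0],[0,0,0],0.085],
  [[0,0,0],[0,0,0],0.085],
  [[0,0,0],[0,0,0],0.085],
  [[0,0,0],[0,0,0],0.085],
])

```text
t: 24.55
tool_pos: [0.6214, -0.1605, -0.0188]
tcp_rot: [1.0, 0.0, 0.0, 0.0]
wrist_force: [-1.3, -0.0, -0.7]
finger_gap: 0.0852
grip_force: 0.0
```

Request:
servo_tool([
  [[-0.0004,0,0.0006],[0,0,0],0.085],
  [[0,0,0],[0,0,0],0.07],
  [[0,0,0],[0,0,0],0.06],
  [[0,0,0],[0,0,0],0.05],
  [[0,0,0],[0,0,0],0.045],
  [[0,0,0],[0,0,0],0.045],
  [[0,0,0],[0,0,0],0.045],
])

```text
t: 25.25
tool_pos: [0.6206, -0.1604, -0.0196]
tcp_rot: [1.0, 0.0, 0.0, 0.0]
wrist_force: [-2.1, -0.2, 5.3]
finger_gap: 0.0532
grip_force: 41.8
```

Request:
servo_tool([
  [[0,0,-0.02],[0,0,0],0.045],
  [[0,0,-0.04],[0,0,0],0.045],
  [[0,0,-0.045],[0,0,0],0.045],
  [[0,0,-0.045],[0,0,0],0.045],
  [[0,0,-0.022],[0,0,0],0.045],
  [[-0.0307,0.0242,0],[0,0,0],0.045],
  [[-0.0307,0.0242,0],[0,0,0],0.045],
  [[-0.0307,0.0242,0],[0,0,0],0.045],
  [[-0.0307,0.0242,0],[0,0,0],0.045],
  [[-0.0307,0.0242,0],[0,0,0],0.045],
  [[-0.0307,0.0242,0],[0,0,0],0.045],
  [[-0.0307,0.0242,0],[0,0,0],0.045],
  [[0,0,0],[0,0,0],0.045],
  [[0,0,0.03],[0,0,0],0.045],
  [[0,0,0.03],[0,0,0],0.045],
  [[0,0,0.012],[0,0,0],0.045],
  [[0,0,0],[0,0,0],0.045],
  [[0,0,0],[0,0,0],0.045],
  [[0,0,0],[0,0,0],0.045],
  [[0,0,0],[0,0,0],0.045],
])

```text
t: 27.25
tool_pos: [0.4065, -0.3303, 0.0811]
tcp_rot: [1.0, 0.0, 0.001, 0.001]
wrist_force: [-0.7, 0.2, 0.8]
finger_gap: 0.0531
grip_force: 42.3
```

Request:
servo_tool([
  [[-0.0005,-0.0004,0.01],[0,0,0],0.045],
  [[0,0,0.008],[0,0,0],0.045],
  [[0,0,0.005],[0,0,0],0.045],
  [[0,0,0.004],[0,0,0],0.045],
  [[0,0,0.0025],[0,0,0],0.045],
  [[0,0,0.001],[0,0,0],0.045],
  [[0,0,0],[0,0,0],0.045],
  [[0,0,0],[0,0,0],0.045],
])

```text
t: 28.05
tool_pos: [0.405, -0.3293, 0.0503]
tcp_rot: [1.0, 0.0, -0.0, -0.0]
wrist_force: [-3.1, 3.9, 12.7]
finger_gap: 0.0529
grip_force: 43.6
```

Request:
servo_tool([
  [[0,0,0],[0,0,0],0.06],
  [[0,0,0],[0,0,0],0.07],
  [[0,0,0],[0,0,0],0.085],
  [[0,0,0],[0,0,0],0.085],
  [[0,0,-0.02],[0,0,0],0.085],
  [[0,0,-0.04],[0,0,0],0.085],
  [[0,0,-0.045],[0,0,0],0.085],
  [[-0.035,0,-0.02],[0,0,0],0.085],
  [[-0.035,0,0],[0,0,0],0.085],
  [[0,0,0],[0,0,0],0.085],
  [[0,0,0],[0,0,0],0.085],
  [[0,0,0],[0,0,0],0.085],
  [[0,0,0],[0,0,0],0.085],
])

```text
t: 29.35
tool_pos: [0.3359, -0.3295, 0.1742]
tcp_rot: [1.0, 0.0, -0.0, -0.0]
wrist_force: [0.4, 0.8, -0.3]
finger_gap: 0.0852
grip_force: 0.0
```

```bash
python3 look.py blue w_p3 .087; python3 look.py blue w_p3b .098
```

```text
29.35 [ 0.33589792 -0.32951654  0.17417978] [ 1.e+00  4.e-04 -0.e+00 -1.e-04] 0.08515170714308769
blue [314. 141.] [ 0.4052 -0.3294] 0.0549 TCP->obj tool xy 0.0693 -0.0002
29.4 [ 0.3358512  -0.32946087  0.17415346] [ 1.e+00  5.e-04 -1.e-04 -2.e-04] 0.08483547545016581
blue [315. 138.] [ 0.4053 -0.3294] 0.0525 TCP->obj tool xy 0.0695 -0.0001
```

Blue is seated. Next, yellow.

Request:
servo_tool([
  [[0.0032,-0.0443,0.0019],[0,0,0],0.085],
  [[0.0032,-0.0443,0.0019],[0,0,0],0.085],
  [[0.0032,-0.0443,0.0019],[0,0,0],0.085],
  [[0.0032,-0.0443,0.0019],[0,0,0],0.085],
  [[0.0032,-0.0443,0.0019],[0,0,0],0.085],
  [[0.0032,-0.0443,0.0019],[0,0,0],0.085],
  [[0.0032,-0.0443,0.0019],[0,0,0],0.085],
  [[0.0032,-0.0443,0.0019],[0,0,0],0.085],
  [[0.0032,-0.0443,0.0019],[0,0,0],0.085],
  [[0.0032,-0.0443,0.0019],[0,0,0],0.085],
  [[0.0032,-0.0443,0.0019],[0,0,0],0.085],
  [[0,0,0],[0,0,0],0.085],
  [[0,0,0],[0,0,0],0.085],
  [[0,0,0],[0,0,0],0.085],
  [[0,0,0],[0,0,0],0.085],
  [[0,0,0],[0,0,0],0.085],
  [[0,0,0],[0,0,0],0.085],
])

```text
t: 31.15
tool_pos: [0.3704, 0.1571, 0.1537]
tcp_rot: [1.0, -0.001, 0.0, -0.0]
wrist_force: [-0.2, -0.4, 0.3]
finger_gap: 0.0852
grip_force: 0.0
```

```bash
python3 look.py yellow w_yel
```

```text
31.15 [0.37040641 0.15710939 0.15366725] [ 1.e+00 -7.e-04  1.e-04 -0.e+00] 0.08515751943702071
yellow [318. 139.] [0.4397 0.157 ] 0.0548 TCP->obj tool xy 0.0693 0.0001
```

Request:
servo_tool([
  [[0.0345,0.0006,0],[0,0,0],0.085],
  [[0.0344,0,0],[0,0,0],0.085],
  [[0,0,0.04],[0,0,0],0.085],
  [[0,0,0.04],[0,0,0],0.085],
  [[0,0,0.035],[0,0,0],0.085],
  [[0,0,0.015],[0,0,0],0.085],
  [[0,0,0.015],[0,0,0],0.085],
  [[0,0,0.012],[0,0,0],0.085],
  [[0,0,0.01],[0,0,0],0.085],
  [[0,0,0.0058],[0,0,0],0.085],
  [[0,0,0],[0,0,0],0.085],
  [[0,0,0],[0,0,0],0.085],
  [[0,0,0],[0,0,0],0.085],
  [[0,0,0],[0,0,0],0.085],
])

```text
t: 32.6
tool_pos: [0.4396, 0.1574, -0.0187]
tcp_rot: [1.0, 0.0, 0.0, -0.0]
wrist_force: [-0.0, 0.5, -0.2]
finger_gap: 0.085
grip_force: 0.0
```

Request:
servo_tool([
  [[0,0.0003,0.0007],[0,0,0],0.085],
  [[0,0,0],[0,0,0],0.07],
  [[0,0,0],[0,0,0],0.06],
  [[0,0,0],[0,0,0],0.05],
  [[0,0,0],[0,0,0],0.045],
  [[0,0,0],[0,0,0],0.045],
  [[0,0,0],[0,0,0],0.045],
])

```text
t: 33.3
tool_pos: [0.4392, 0.157, -0.0195]
tcp_rot: [1.0, 0.0, 0.0, 0.0]
wrist_force: [-1.0, -0.5, 7.2]
finger_gap: 0.053
grip_force: 40.4
```

Request:
servo_tool([
  [[0,0,-0.02],[0,0,0],0.045],
  [[0,0,-0.04],[0,0,0],0.045],
  [[0,0,-0.045],[0,0,0],0.045],
  [[0,0,-0.045],[0,0,0],0.045],
  [[0,0,-0.04],[0,0,0],0.045],
  [[-0.0031,0.0442,0],[0,0,0],0.045],
  [[-0.0031,0.0442,0],[0,0,0],0.045],
  [[-0.0031,0.0442,0],[0,0,0],0.045],
  [[-0.0031,0.0442,0],[0,0,0],0.045],
  [[-0.0031,0.0442,0],[0,0,0],0.045],
  [[-0.0031,0.0442,0],[0,0,0],0.045],
  [[-0.0031,0.0442,0],[0,0,0],0.045],
  [[-0.0031,0.0442,0],[0,0,0],0.045],
  [[-0.0031,0.0442,0],[0,0,0],0.045],
  [[-0.0031,0.0442,0],[0,0,0],0.045],
  [[-0.0031,0.0442,0],[0,0,0],0.045],
  [[0,0,0],[0,0,0],0.045],
  [[0,0,0],[0,0,0],0.045],
  [[0,0,0],[0,0,0],0.045],
  [[0,0,0],[0,0,0],0.045],
])

```text
t: 35.3
tool_pos: [0.4051, -0.328, 0.17]
tcp_rot: [1.0, 0.001, -0.0, -0.0]
wrist_force: [-0.4, -0.7, -0.3]
finger_gap: 0.0532
grip_force: 42.6
```

Request:
servo_tool([
  [[0,0,0.03],[0,0,0],0.045],
  [[0,0,0.027],[0,0,0],0.045],
  [[0,0,0.01],[0,0,0],0.045],
  [[0,0,0],[0,0,0],0.045],
  [[0,0,0],[0,0,0],0.045],
  [[0,0,0],[0,0,0],0.045],
  [[0,0,0],[0,0,0],0.045],
  [[0,0,0],[0,0,0],0.045],
])

```text
t: 36.1
tool_pos: [0.4055, -0.3295, 0.1038]
tcp_rot: [1.0, 0.0, 0.0, 0.0]
wrist_force: [0.4, -0.1, -1.0]
finger_gap: 0.053
grip_force: 42.6
```

Request:
servo_tool([
  [[-0.0003,0,0.01],[0,0,0],0.045],
  [[0,0,0.008],[0,0,0],0.045],
  [[0,0,0.006],[0,0,0],0.045],
  [[0,0,0.004],[0,0,0],0.045],
  [[0,0,0.0025],[0,0,0],0.045],
  [[0,0,0.001],[0,0,0],0.045],
  [[0,0,0],[0,0,0],0.045],
  [[0,0,0],[0,0,0],0.045],
])

```text
t: 36.9
tool_pos: [0.4048, -0.3291, 0.0724]
tcp_rot: [1.0, 0.0, -0.0, -0.0]
wrist_force: [-4.0, 3.4, 12.4]
finger_gap: 0.0527
grip_force: 43.8
```

Request:
servo_tool([
  [[0,0,0],[0,0,0],0.06],
  [[0,0,0],[0,0,0],0.07],
  [[0,0,0],[0,0,0],0.085],
  [[0,0,0],[0,0,0],0.085],
  [[0,0,-0.02],[0,0,0],0.085],
  [[0,0,-0.04],[0,0,0],0.085],
  [[0,0,-0.045],[0,0,0],0.085],
  [[-0.035,0,-0.02],[0,0,0],0.085],
  [[-0.035,0,0],[0,0,0],0.085],
  [[0,0,0],[0,0,0],0.085],
  [[0,0,0],[0,0,0],0.085],
  [[0,0,0],[0,0,0],0.085],
  [[0,0,0],[0,0,0],0.085],
])

```text
t: 38.2
tool_pos: [0.3356, -0.3293, 0.1963]
tcp_rot: [1.0, 0.0, -0.0, -0.0]
wrist_force: [1.1, -0.1, 0.2]
finger_gap: 0.0853
grip_force: 0.0
```

```bash
python3 look.py yellow w_p4 .109; python3 look.py yellow w_p4b .12
```

```text
38.2 [ 0.33560434 -0.32931695  0.19628531] [ 1.e+00  4.e-04 -0.e+00 -1.e-04] 0.08532139087090136
yellow [319. 136.] [ 0.4053 -0.3293] 0.0551 TCP->obj tool xy 0.0697 -0.0
38.25 [ 0.33550085 -0.3292435   0.19622562] [ 1.e+00  4.e-04 -1.e-04 -2.e-04] 0.08513505116297626
yellow [316. 138.] [ 0.4053 -0.3292] 0.0527 TCP->obj tool xy 0.0698 0.0
```

Yellow is seated. Now the lid.

Request:
servo_tool([
  [[0.0218,-0.0355,0.0048],[0,0,0],0.085],
  [[0.0218,-0.0355,0.0048],[0,0,0],0.085],
  [[0.0218,-0.0355,0.0048],[0,0,0],0.085],
  [[0.0218,-0.0355,0.0048],[0,0,0],0.085],
  [[0.0218,-0.0355,0.0048],[0,0,0],0.085],
  [[0.0218,-0.0355,0.0048],[0,0,0],0.085],
  [[0.0218,-0.0355,0.0048],[0,0,0],0.085],
  [[0.0218,-0.0355,0.0048],[0,0,0],0.085],
  [[0.0218,-0.0355,0.0048],[0,0,0],0.085],
  [[0,0,0],[0,0,0],0.085],
  [[0,0,0],[0,0,0],0.06],
  [[0,0,0],[0,0,0],0.045],
  [[0,0,0],[0,0,0],0.045],
  [[0,0,0],[0,0,0],0.045],
  [[0,0,0],[0,0,0],0.045],
  [[0,0,0],[0,0,0],0.045],
])

```text
t: 39.9
tool_pos: [0.531, -0.0102, 0.1536]
tcp_rot: [1.0, -0.0, 0.0, 0.0]
wrist_force: [-0.7, 0.2, -0.2]
finger_gap: 0.0448
grip_force: 0.0
```

```bash
sed -i 's/blobs(img,k,800)/blobs(img,k,300)/' look.py; python3 look.py black w_lid .009; python3 look.py ivory w_lidk .022
```

```text
39.9 [ 0.53095471 -0.01016496  0.15355056] [ 1.e+00 -3.e-04  1.e-04  0.e+00] 0.04482430184823892
black [324. 143.] [ 0.6003 -0.0114] 0.049 TCP->obj tool xy 0.0694 0.0012
39.95 [ 0.53095471 -0.01006526  0.1535292 ] [ 1.e+00 -2.e-04  1.e-04 -0.e+00] 0.04509890379930449
ivory [393. 225.] [ 0.529  -0.0747] 0.0257 TCP->obj tool xy -0.0019 0.0647
ivory [316. 138.] [ 0.6006 -0.0101] 0.0199 TCP->obj tool xy 0.0696 0.0001
```

View pics/w_lid.png

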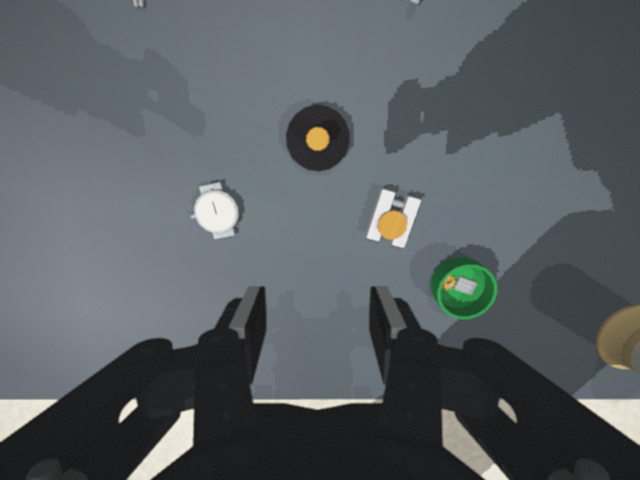

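The lid's knob is at (317,138). Descending with the fingers part open.

Request:
servo_tool([
  [[0.0348,0.0001,0],[0,0,0],0.045],
  [[0.0348,0,0],[0,0,0],0.045],
  [[0,0,0.04],[0,0,0],0.045],
  [[0,0,0.04],[0,0,0],0.045],
  [[0,0,0.03],[0,0,0],0.045],
  [[0,0,0.015],[0,0,0],0.045],
  [[0,0,0],[0,0,0],0.045],
  [[0,0,0.015],[0,0,0],0.045],
  [[0,0,0.01],[0,0,0],0.045],
  [[0,0,0.0075],[0,0,0],0.045],
  [[0,0,0],[0,0,0],0.045],
  [[0,0,0],[0,0,0],0.045],
  [[0,0,0],[0,0,0],0.045],
  [[0,0,0],[0,0,0],0.045],
])

```text
t: 41.4
tool_pos: [0.601, -0.0098, -0.0036]
tcp_rot: [1.0, 0.0, 0.0, 0.0]
wrist_force: [1.0, 0.0, 0.1]
finger_gap: 0.0447
grip_force: 0.0
```

Request:
servo_tool([
  [[-0.0004,0.0003,0.0012],[0,0,0],0.045],
  [[0,0,0],[0,0,0],0.03],
  [[0,0,0],[0,0,0],0.022],
  [[0,0,0],[0,0,0],0.015],
  [[0,0,0],[0,0,0],0.01],
  [[0,0,0],[0,0,0],0.01],
  [[0,0,0],[0,0,0],0.01],
])

```text
t: 42.1
tool_pos: [0.6002, -0.0101, -0.0051]
tcp_rot: [1.0, 0.0, 0.0, 0.0]
wrist_force: [-1.4, -1.0, 5.3]
finger_gap: 0.0161
grip_force: 39.0
```

Request:
servo_tool([
  [[0,0,-0.02],[0,0,0],0.01],
  [[0,0,-0.04],[0,0,0],0.01],
  [[0,0,-0.045],[0,0,0],0.01],
  [[0,0,-0.045],[0,0,0],0.01],
  [[0,0,-0.03],[0,0,0],0.01],
  [[-0.0244,0.0399,0],[0,0,0],0.01],
  [[-0.0244,0.0399,0],[0,0,0],0.01],
  [[-0.0244,0.0399,0],[0,0,0],0.01],
  [[-0.0244,0.0399,0],[0,0,0],0.01],
  [[-0.0244,0.0399,0],[0,0,0],0.01],
  [[-0.0244,0.0399,0],[0,0,0],0.01],
  [[-0.0244,0.0399,0],[0,0,0],0.01],
  [[-0.0244,0.0399,0],[0,0,0],0.01],
  [[0,0,0],[0,0,0],0.01],
  [[0,0,0],[0,0,0],0.01],
  [[0,0,0.02],[0,0,0],0.01],
  [[0,0,0.015],[0,0,0],0.01],
  [[0,0,0],[0,0,0],0.01],
  [[0,0,0],[0,0,0],0.01],
  [[0,0,0],[0,0,0],0.01],
])

```text
t: 44.1
tool_pos: [0.4059, -0.3291, 0.1404]
tcp_rot: [1.0, 0.001, 0.0, 0.0]
wrist_force: [0.2, -0.4, -0.3]
finger_gap: 0.0159
grip_force: 39.2
```

Request:
servo_tool([
  [[0,0,0],[0,0,0],0.01],
  [[0,0,0],[0,0,0],0.01],
])

```text
t: 44.3
tool_pos: [0.4054, -0.3294, 0.1403]
tcp_rot: [1.0, 0.0, 0.0, 0.0]
wrist_force: [-0.0, 0.1, -0.8]
finger_gap: 0.0159
grip_force: 39.2
```

```bash
python3 look.py ivory w_lidheld .136; python3 -c "
import cv2;a=cv2.imread('pics/w_lidheld.png');cv2.imwrite('pics/w_lidheld_c.png',cv2.resize(a[180:420,180:460],(700,600)))"
```

```text
44.3 [ 0.40543656 -0.32942977  0.14025304] [1.e+00 2.e-04 4.e-04 3.e-04] 0.015919446621141548
ivory [320. 206.] [ 0.4311 -0.3296] 0.0495 TCP->obj tool xy 0.0257 0.0002
```

View pics/w_lidheld_c.png

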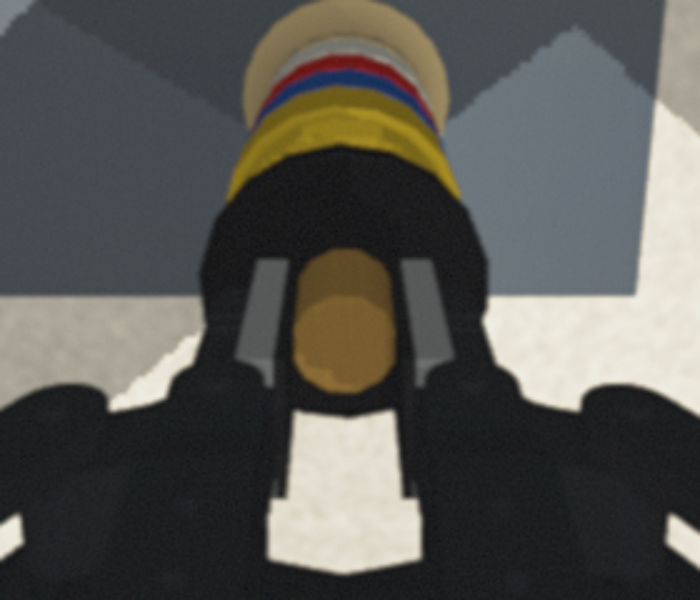

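The lid is held level by the knob (crop 345,340), directly over the stack. Lowering 31 mm.

Request:
servo_tool([
  [[-0.0003,0,0.01],[0,0,0],0.01],
  [[0,0,0.009],[0,0,0],0.01],
  [[0,0,0.006],[0,0,0],0.01],
  [[0,0,0.0035],[0,0,0],0.01],
  [[0,0,0.002],[0,0,0],0.01],
  [[0,0,0.001],[0,0,0],0.01],
  [[0,0,0],[0,0,0],0.01],
  [[0,0,0],[0,0,0],0.01],
])

```text
t: 45.15
tool_pos: [0.4049, -0.3295, 0.1088]
tcp_rot: [1.0, 0.0, 0.0, 0.0]
wrist_force: [-1.8, 1.8, 6.4]
finger_gap: 0.0157
grip_force: 39.9
```

Request:
servo_tool([
  [[0,0,0],[0,0,0],0.03],
  [[0,0,0],[0,0,0],0.045],
  [[0,0,0],[0,0,0],0.045],
  [[0,0,-0.02],[0,0,0],0.045],
  [[0,0,-0.04],[0,0,0],0.045],
  [[0,0,-0.04],[0,0,0],0.045],
  [[-0.035,0,0],[0,0,0],0.045],
  [[-0.035,0,0],[0,0,0],0.045],
  [[0,0,0],[0,0,0],0.045],
  [[0,0,0],[0,0,0],0.045],
  [[0,0,0],[0,0,0],0.045],
  [[0,0,0],[0,0,0],0.045],
])

```text
t: 46.35
tool_pos: [0.3356, -0.3295, 0.2081]
tcp_rot: [1.0, 0.0, 0.0, -0.0]
wrist_force: [0.4, 0.1, 0.8]
finger_gap: 0.0452
grip_force: 0.0
```

```bash
python3 look.py ivory w_end .136; python3 look.py black w_end2 .123; python3 - <<'E'
from h import *
b=vision.grab_frame('scene'); u=project([.405,-.33,.08],pose('scene')).astype(int); print(u)
y0=max(u[1]-80,0); cv2.imwrite('pics/end.png',cv2.resize(b[y0:y0+160,u[0]-100:u[0]+100],(750,600),interpolation=cv2.INTER_CUBIC)[:,:,::-1])
E
```

```text
46.35 [ 0.33557912 -0.32949014  0.20808265] [ 1.e+00  4.e-04  1.e-04 -0.e+00] 0.04518697610166868
ivory [318. 138.] [ 0.4055 -0.3296] 0.0186 TCP->obj tool xy 0.0699 0.0001
46.4 [ 0.3354631  -0.32940722  0.20798113] [ 1.e+00  4.e-04 -0.e+00 -1.e-04] 0.04458105392097657
black [313. 138.] [ 0.4055 -0.3294] 0.0535 TCP->obj tool xy 0.0701 0.0
[285 113]
```

View pics/end.png

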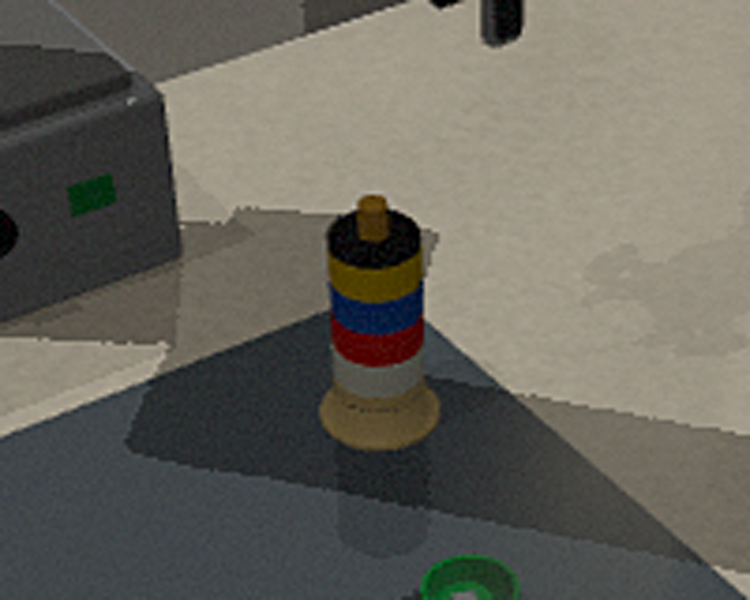

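The stack is straight and fully seated, running from the stand at (378,415) up to the lid at (375,235), and the gripper is clear of it.

```bash
python3 -c "
from bench import bot
print(bot.close_job())"
```

```text
the job is handed in; nothing more can be done
None
```

The white, red, blue and yellow dishes are stacked on the ivory stand in that order and closed with the black lid; final pictures showed all seated and centred, and I handed the job in at about 46 s, though it returned no verdict.

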